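# Vent the strip cutter and hold its latched cover open

## Task

Turn the red lever of the exhaust valve to half open (45 degrees, over the yellow mark). Then grip the black knob on the strip cutter's white cover and tug it up to learn whether the hidden catch has hold; if it is caught, let the cover down and free it with a quarter turn of the knob, either way. Raise the cover to about 30 degrees and finish holding it there by the knob, without disturbing the hammer, the tin or the carton.

Things in the scene. Friction and masses are not known exactly. Their poses are not given: they have to be found in the camera images.
- valve_base: Fixed foot plate, 70 x 150 x 8 mm, of a brass ball valve. Origin: centre of its underside on the table; z up, y along the copper pipe. The lever's stem axis is z. White dial, 57 mm radius, top 57 mm above the table, with marks: red (shut) towards -x, yellow (half open) midway between -x and +y, green (open) towards +y. It may stand left or right of the housing.
- valve (a joint): Angle q of the red lever, rad: 0 shut, 0.785 half open (over the yellow mark), 1.571 fully open; grows clockwise seen from above. The lever points from the stem along (-cos q, sin q) in valve_base's x, y. It needs 0.15 N m to turn and stays where it is left. Starts between 0 and 0.35.
- lever_grip (a point): Point on the red lever to grip, turning with it: on its middle line, 80 mm from the stem's axis and 75 mm above the table. Its x axis points along the lever from tip to stem. The lever is a level straight bar 12 mm wide and 26 mm tall (62 to 88 mm above the table), its tip 105 mm from the stem's axis.
- housing: Fixed blue steel housing of a bench strip cutter, 220 (x) x 200 (y) x 105 mm tall, with a 50 mm steel chute low on its -x side. Origin: centre of its underside on the table, z up. The white cover lies on its rim; the hinge axis runs parallel to the housing's x at y = +100 mm, 105 mm above the table.
- cover (a joint): Opening angle of the white cover (230 x 206 x 4 mm sheet, about 0.6 kg), rad: 0 shut, growing as its -y edge rises and swings towards the housing's +y; up to 1.4. It falls shut when let go; about 4 to 6 N at the knob lifts it. Caught, it rises only about 0.025 rad (4 mm at the knob) and stops hard.
- knob_foot (a point): Point of the cover on the black knob's axis, at the cover's underside, 155 mm from the hinge axis; z along the knob's axis (upright when shut), x and y as the housing's when shut. The cover's top face is 4 mm above it; the knob, 44 mm diameter, ribbed, orange disc on top, on a narrower neck, spans 12 to 40 mm above it. Does not show the knob's turn.
- knob_grip (a point): Centre of the black knob: 26 mm up its axis from knob_foot, same axes; 131 mm above the table when shut. The knob turns about z against 0.1 N m and stays put. Its hidden two-ended cam starts at any angle and catches over about 70 degrees of each half turn: 75 to 105 degrees either way frees a caught one, but may catch a free one. Turn it with the cover down.
- hammer: Hammer, 280 mm long, lying on the table to one side of the work; bystander.
- tin: Steel tin with a yellow label, 72 mm diameter, 90 mm tall, standing; origin under its centre; bystander.
- blade_box: Brown carton, 110 x 65 x 45 mm, with a blue band; origin under its centre; bystander.

How it is judged (in metres and radians):
On the way, in this order (a step that is already met when the one before it is completed fails the run):
1. the valve lever stands half open, within 0.14 rad of 0.785 (value of joint valve between 0.645 and 0.925 rad), for 0.2 s.
2. the fingers hold the latch knob and have tugged the cover up off its seat (0.01 rad) (value of joint cover above 0.01 rad and contact force between the fingers and knob_c1 above 1 N), for 0.1 s.
At the end, for the whole second after the job is handed in: The cover is held still by the fingers on the latch knob (contact over 1 N) at 0.37 to 0.70 rad (about 30 degrees), and the valve lever is still within 0.14 rad (8 degrees) of half open (0.785 rad) (all of step 1 and value of joint cover between 0.37 and 0.7 rad and velocity of joint cover between -0.1 and 0.1 rad/s and contact force between the fingers and knob_c1 above 1 N); the arm keeps its last pose, push and grip.
It fails at once if the hammer, the tin or the carton is moved by more than 30 mm (distance of any of hammer, tin, blade_box from where it was at the start of the episode above 0.03 m).
It also fails if it takes over 51 s, if anything falls off the work surface, if the arm or the gripper's body presses on something with over 40 N, if the wrist force passes 120 N, or if a joint passes its speed limit or range.

## Robot

A 6-joint arm with a two-finger parallel gripper is mounted at the origin on the work surface. World frame = base frame: x ahead of the robot, y to its left, z up, the work surface at z = 0. Lengths are in m, angles in degrees, forces in N, time in s.
With the tool pointing down it reaches from about 0.25 to 0.775 m from the base axis. Payload 4 kg.
Tool frame: the origin (TCP) lies at the very end of the fingers, on their centre line; the grasp point (between the pads) lies 19 mm behind it; x points along the fingers, y is the direction in which the jaws open and shut, and the axes are right-handed (so a half turn about x gives the same grasp; the last joint's range is limited). The gripper opens to 94 mm and grips with 3 to 60 N. Pads are 16 mm wide; open, the fingers measure 119 mm over their backs; the gripper's body (75 mm by 177 mm) begins 78 mm behind the grasp point.
Start: joints at [-5.907, 4.996, 78.535, -0, 96.463, -5.907], TCP at [0.55, -0, 0.179] pointing down, gripper open.
Joint ranges: [-177.83, 177.83], [-43.37, 116.18], [15.69, 146.23], [-61.86, 241.86], [9.47, 152.12], [-147.06, 147.06]. Speed limits (degrees/s): [159.86, 159.86, 180, 180, 180, 180].

## Interface

Orientations are given as a 3x3 rotation matrix whose columns are the frame's x, y, z axes.
In Python, from bench import arm gives the robot as it stands.
- The arm moves only by the tool step_arm, never from a script. Its argument "moves" is a list of rows, each a list of 2 entries, a list of its own where there are three numbers: the shift along the tool's x, y, z in m, then the turn, a rotation vector about the tool's x, y, z in rad. A call has 1 to 5 rows; each row is the pose to reach, as a shift and turn from the pose commanded when the call began, along the tool's axes at that moment; what a row does not reach only later rows make up. A row lasts 1/8 s, in which the tool goes at most 62.5 mm and 10.7 degrees, less where a joint would pass 70% of its speed; a pose out of reach is approached as far as the arm can. A call with a gripper value outside its range is refused whole. "gripper" is the opening, from -1 (shut) to 1 (fully open), set as the call begins (left out, the last holds). The fingers move at their own pace and stop on an object; "squeeze" is the grip in N (left out, the last holds). Time passes only in rows, so rows that repeat a pose let the fingers close. It gives the time, the measured TCP pose, the force and the opening at its end, in the units of the state.
- arm.state(): the state, without advancing time (a new reading comes with each control period).
- arm.camera(name): name is "scene" or "side" or "wrist"; returns a dict with "image" (420x560x3 uint8, blue, green, red), "intrinsics" (3x3 intrinsics, pixels), "cam_to_world" (4x4, takes a point from camera to world coordinates); the wrist camera has in their place "hand_eye" (4x4, takes a point from camera to tool coordinates, whose origin is the TCP and whose axes are the tool frame's). Camera axes: x right, y down, z forward; pixel columns grow to the right and rows downward; lengths in m; the calibration is good to about 2 mm. A picture is of the moment at which its call begins: read the wrist's pose just before it. There is no depth.
- arm.close_job(): hands the job in, once; it reports no verdict.
The state is a dict: "t": time; "joint_pos": joint angles; "joint_vel": joint speeds; "joint_torque": joint torques, N m; "tool_pos": TCP position; "orientation": TCP orientation; "force": force on the tool from outside, world axes, zero at the start; "wrist_torque": the same for the moment, N m; "width": opening from 0.0 (shut) to 1.0 (fully open).
Only numpy, scipy, OpenCV 4.12 (cv2) and the standard library are available. Lean on these libraries where they do the work, as an engineer would, in place of code of your own. Each camera call takes 0.05 s, during which the arm holds its last target. There are 200 camera calls.

## Working session

There is one attempt and no reset: what is moved stays moved. The work goes in short steps, Python scripts to look and compute and a tool call to move; the robot and the scene stay as the last step left them, time stands still between calls to the robot, and variables do not carry over. Pictures are saved under pics/ and viewed, about 8 in all and at most 12, crops included, and the job is handed in when it is done.

Besides the shell and the picture viewer there is one more tool, called in YAML: its name, and indented under it one key for each argument. step_arm: Moves the arm, as the interface text tells. Its arguments: {"type":"object","properties":{"moves":{"type":"array"},"gripper":{"type":"number"},"squeeze":{"type":"number"}},"required":["moves"]}

```bash
mkdir -p pics; ls
cat > h.py <<'E'
import numpy as np, cv2, os
from bench import arm
def snap(n,tag):
    s=arm.state(); c=arm.camera(n); cv2.imwrite(f'pics/{tag}.png',c['image'])
    K=np.array(c['intrinsics'])
    if 'hand_eye' in c:
        T=np.eye(4);T[:3,:3]=s['orientation'];T[:3,3]=s['tool_pos'];M=T@np.array(c['hand_eye'])
    else: M=np.array(c['cam_to_world'])
    np.savez(f'pics/{tag}.npz',K=K,M=M); return c['image'],K,M
def load(tag):
    z=np.load(f'pics/{tag}.npz'); return cv2.imread(f'pics/{tag}.png'),z['K'],z['M']
def ray(K,M,u,v):
    d=M[:3,:3]@np.linalg.solve(K,[u,v,1.]); return M[:3,3],d/np.linalg.norm(d)
def plane(K,M,u,v,z):
    o,d=ray(K,M,u,v); return o+d*(z-o[2])/d[2]
def tri(rs):
    A=sum(np.eye(3)-np.outer(d,d) for o,d in rs); b=sum((np.eye(3)-np.outer(d,d))@o for o,d in rs)
    p=np.linalg.solve(A,b); return p,[np.linalg.norm(np.cross(p-o,d)) for o,d in rs]
def proj(K,M,p):
    q=K@(M[:3,:3].T@(np.array(p)-M[:3,3])); return q[:2]/q[2]
E
python3 - <<'E'
from h import *
np.set_printoptions(precision=3,suppress=True)
for n in('scene','side','wrist'):
    i,K,M=snap(n,n+'0'); print(n,M,K[0,0])
print(arm.state())
E
```

```text
pics
scene [[-0.302  0.818 -0.489  1.276]
 [ 0.953  0.266 -0.145  0.192]
 [ 0.012 -0.51  -0.86   1.254]
 [ 0.     0.     0.     1.   ]] 511.85110582724644
side [[-0.867 -0.348  0.357  0.097]
 [-0.499  0.583 -0.642  0.953]
 [ 0.015 -0.734 -0.679  1.116]
 [ 0.     0.     0.     1.   ]] 457.28525577575834
wrist [[ 1.     0.001 -0.002  0.55 ]
 [ 0.    -0.973 -0.231  0.068]
 [-0.002  0.231 -0.973  0.383]
 [ 0.     0.     0.     1.   ]] 344.9670880038389
{'t': 0.15, 'joint_pos': array([-5.909,  5.031, 78.603, -0.001, 96.464, -5.907]), 'joint_vel': array([-0.031,  0.002, -0.194,  0.077, -0.074,  0.015]), 'joint_torque': array([  0.001, -34.064, -30.28 ,   0.072,   0.03 ,  -0.   ]), 'tool_pos': array([0.55 , 0.   , 0.178]), 'orientation': array([[-0.002,  1.   , -0.   ],
       [ 0.   , -0.   , -1.   ],
       [-1.   , -0.002, -0.   ]]), 'force': array([ 0.704,  0.251, -0.011]), 'wrist_torque': array([ 0.004, -0.027,  0.005]), 'width': 1.0007877752013483}
```

View pics/scene0.png

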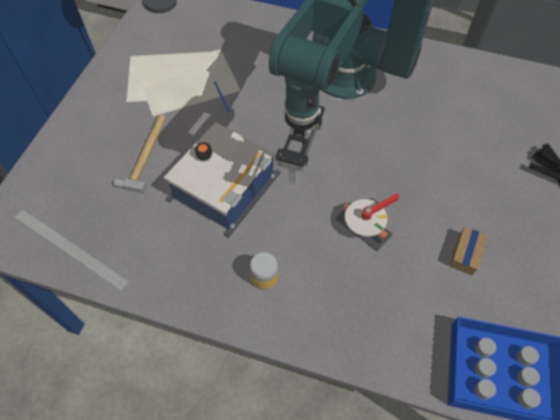

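View pics/side0.png

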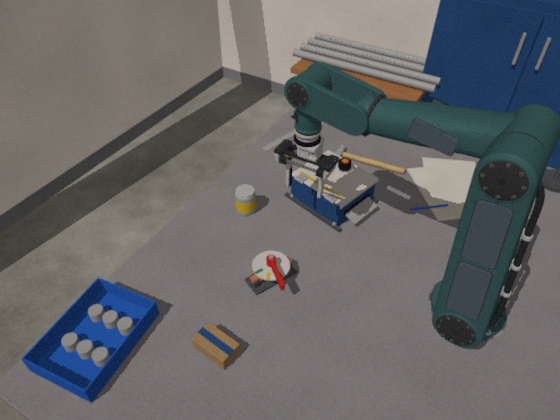

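The scene view shows the knob's orange disc at (203,148), the dial at (366,217), and the red lever from there to (397,197). The side view shows the disc at (345,161), the dial at (271,266), and the lever tip at (283,288). Next I segment these and triangulate.

```bash
cat > m.py <<'E'
from h import *
np.set_printoptions(precision=4,suppress=True)
def blob(img,lo,hi,box,show=None):
    x0,y0,x1,y1=box; h=cv2.cvtColor(img,cv2.COLOR_BGR2HSV)[y0:y1,x0:x1]
    m=cv2.inRange(h,lo,hi)
    if lo[0]==0 and hi[0]<8: m|=cv2.inRange(h,(172,lo[1],lo[2]),(180,255,255))
    n,l,st,c=cv2.connectedComponentsWithStats(m)
    k=1+np.argmax(st[1:,4]); ys,xs=np.where(l==k)
    return np.c_[xs+x0,ys+y0].astype(float)
E
python3 - <<'E'
from m import *
W=dict(scene=(325,180,415,255),side=(235,240,310,305)); KB=dict(scene=(190,135,218,162),side=(334,150,358,172))
R={}
for n in('scene','side'):
    i,K,M=load(n+'0'); 
    for nm,lo,hi,b in(('disc',(6,150,130),(18,255,255),KB[n]),('red',(0,170,110),(5,255,255),W[n]),('dial',(0,0,150),(180,60,255),W[n]),('green',(45,100,50),(85,255,255),W[n]),('yel',(19,110,110),(33,255,255),W[n])):
        p=blob(i,lo,hi,b); c=p.mean(0); 
        if nm=='dial': c=np.array(cv2.fitEllipse(cv2.convexHull(p.astype(np.float32)))[0])
        if nm=='red':
            q,_=cv2.PCACompute(p,mean=None)[:2]; t=(p-c)@_[0]; print(n,'red ends',c+_[0]*t.min(),c+_[0]*t.max())
        R.setdefault(nm,[]).append(ray(K,M,*c)); print(n,nm,len(p),c)
for k,v in R.items(): print(k,*tri(v))
for n in('scene','side'):
    i=load(n+'0')[0]; x0,y0,x1,y1=W[n]; a=cv2.resize(i[y0:y1,x0:x1],(400,330),interpolation=cv2.INTER_CUBIC)
    x0,y0,x1,y1=(150,110,290,240) if n=='scene' else (270,130,390,230); b=cv2.resize(i[y0:y1,x0:x1],(400,330),interpolation=cv2.INTER_CUBIC)
    R[n]=np.hstack([a,b])
cv2.imwrite('pics/c1.png',cv2.resize(np.vstack([R['scene'],R['side']]),(700,578)))
E
```

```text
scene disc 57 [202.1579 147.6316]
scene red ends [371.1274 210.4836] [397.2576 195.4477]
scene red 107 [384.0841 203.028 ]
scene dial 884 [365.9246 217.0099]
scene green 4 [378.5  226.25]
scene yel 20 [381.9 216.2]
side disc 24 [344.625  160.3333]
side red ends [268.4339 256.3275] [283.4416 288.3238]
side red 183 [275.7978 272.0273]
side dial 543 [270.386  264.8692]
side green 10 [258.3 270.8]
side yel 19 [267.6842 275.6842]
disc [ 0.5303 -0.2779  0.1452] [np.float64(0.00047377579434359053), np.float64(0.0004737757943435819)]
red [0.5107 0.2314 0.0842] [np.float64(0.00023192153320540448), np.float64(0.00023192153320525803)]
dial [0.5503 0.1951 0.0544] [np.float64(1.7346556408457402e-07), np.float64(1.7346556406912682e-07)]
green [0.5687 0.2337 0.056 ] [np.float64(2.1107045303049635e-05), np.float64(2.1107045302831646e-05)]
yel [0.5354 0.2356 0.0563] [np.float64(0.00017404725392288764), np.float64(0.0001740472539227581)]
```

View pics/c1.png

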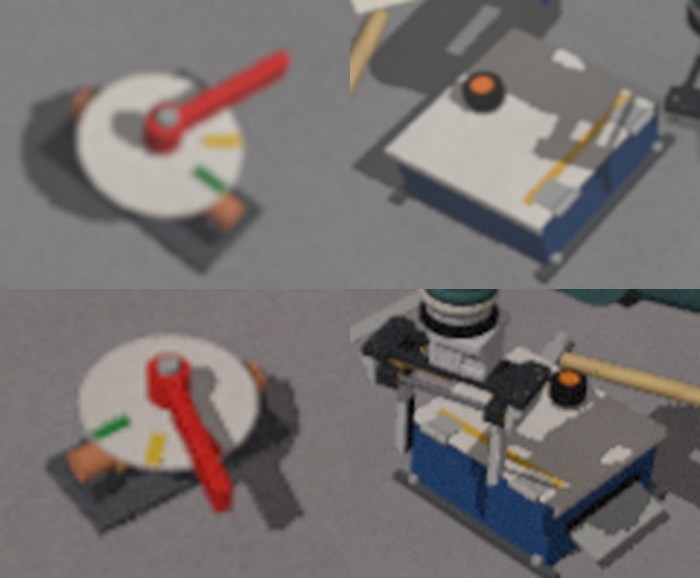

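View pics/wrist0.png

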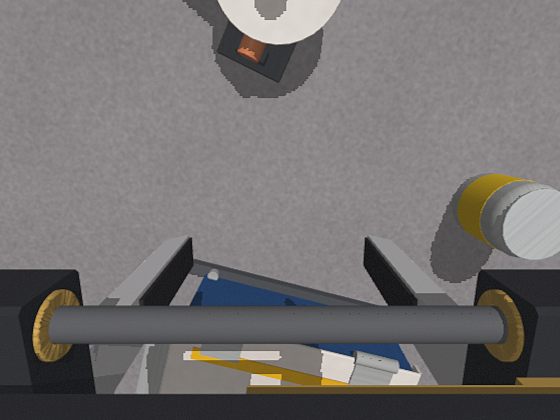

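The lever reads about 137.5° in the world and yellow is at about 110°, so it has to turn about 27.5° clockwise. I'll hover over the lever grip and look again.

step_arm:
  moves:
    - [[0, -0.012, -0.05], [-0.166, 0, 0]]
    - [[0, -0.024, -0.1], [-0.332, 0, 0]]
    - [[0.01, -0.036, -0.15], [-0.497, 0, 0]]
    - [[0.02, -0.047, -0.2], [-0.663, 0, 0]]
    - [[0.03, -0.059, -0.249], [-0.829, 0, 0]]
  gripper: 0.2

```text
t: 0.78
tool_pos: [0.4903, 0.2505, 0.1482]
orientation: [[-0.0, 0.672, 0.741], [-0.0, 0.741, -0.672], [-1.0, -0.0, -0.0]]
force: [0.7, -0.1, -0.3]
width: 0.601
```

step_arm:
  moves:
    - [[0, 0, 0], [0, 0, 0]]
    - [[0, 0, 0], [0, 0, 0]]

```text
t: 1.02
tool_pos: [0.491, 0.2486, 0.1487]
orientation: [[-0.0, 0.676, 0.737], [-0.001, 0.737, -0.676], [-1.0, -0.001, 0.0]]
force: [0.1, -0.9, -0.4]
width: 0.599
```

Run:
```python
from m import *
i,K,M=snap('wrist','w1'); s=arm.state(); print(s['t'],s['tool_pos'],s['orientation'],s['width'],s['force'])
p=blob(i,(0,170,90),(5,255,255),(0,0,560,420)); c=p.mean(0); _,e=cv2.PCACompute(p,mean=None); t=(p-c)@e[0]
a,b=c+e[0]*np.percentile(t,5),c+e[0]*np.percentile(t,70)
A,B=plane(K,M,*a,.088),plane(K,M,*b,.088); print(len(p),c,a,b,A,B,np.degrees(np.arctan2(*(B-A)[1::-1])))
for nm,lo,hi in(('yel',(19,110,110),(33,255,255)),('green',(45,100,50),(85,255,255))):
    q=blob(i,lo,hi,(0,0,560,300)); print(nm,len(q),q.mean(0),plane(K,M,*q.mean(0),.057))
print(proj(K,M,[.5503,.1951,.057]))
# housing corners (scene)
i,K,M=load('scene0')
for q in((226,215.7),(274,157),(164,177.5)): print(plane(K,M,*q,.107))
```

```text
1.075 [0.4914 0.2481 0.149 ] [[ 0.0004  0.6768  0.7362]
 [-0.0006  0.7362 -0.6768]
 [-1.     -0.0002  0.0007]] 0.6021642901169331 [-0.3707 -0.6881 -0.1406]
2210 [274.3394 247.9959] [271.2215 187.1141] [275.7749 276.0269] [0.4726 0.2601 0.088 ] [0.5299 0.2121 0.088 ] -39.88607421026008
yel 283 [299.5901 248.6926] [0.5351 0.2365 0.057 ]
green 227 [320.5198 275.022 ] [0.5674 0.2336 0.057 ]
[277.3581 288.351 ]
[ 0.6901 -0.1505  0.107 ]
[ 0.4734 -0.0921  0.107 ]
[ 0.6305 -0.3524  0.107 ]
```

View pics/w1.png

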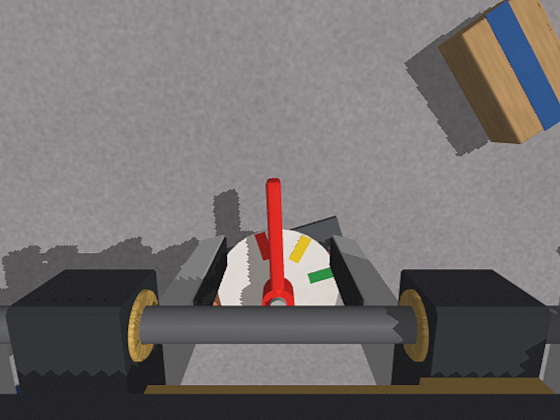

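The wrist view shows the lever from (273,180) to (278,295), yellow at (300,249) and green at (320,275). That gives a lever angle of about 140° and yellow at 110°, so I'll descend and grip.

step_arm:
  moves:
    - [[0.03, -0.003, -0.001], [-0.045, 0, 0]]
    - [[0.06, -0.003, -0.001], [-0.045, 0, 0]]
    - [[0.08, -0.003, -0.001], [-0.045, 0, 0]]
    - [[0.088, -0.003, -0.001], [-0.045, 0, 0]]
    - [[0.088, -0.003, -0.001], [-0.045, 0, 0]]

```text
t: 1.7
tool_pos: [0.4887, 0.2466, 0.061]
orientation: [[-0.0, 0.643, 0.766], [-0.0, 0.766, -0.643], [-1.0, -0.0, 0.0]]
force: [0.2, -0.0, -0.2]
width: 0.6
```

step_arm:
  moves:
    - [[0, 0, 0], [0, 0, 0]]
    - [[0, 0, 0], [0, 0, 0]]
    - [[0, 0, 0], [0, 0, 0]]
    - [[0, 0, 0], [0, 0, 0]]
  gripper: -1
  squeeze: 15

```text
t: 2.2
tool_pos: [0.4884, 0.2476, 0.0612]
orientation: [[0.0, 0.642, 0.767], [0.0, 0.767, -0.642], [-1.0, 0.0, 0.0]]
force: [-0.0, -0.7, 0.3]
width: 0.219
```

Run:
```python
from m import *
s=arm.state(); p=s['tool_pos'];O=s['orientation']; print(s['t'],p,O,s['width']*94,s['force'])
c=np.array([.5503,.1951]); r=p[:2]-c; print(np.hypot(*r),np.degrees(np.arctan2(r[1],r[0])))
for k in range(1,6):
    a=np.radians(-5.9*k); R=np.array([[np.cos(a),-np.sin(a)],[np.sin(a),np.cos(a)]]); d=np.r_[R@r-r,0]; print((O.T@d),-a)
```

```text
2.2 [0.4884 0.2476 0.0612] [[ 0.0005  0.6416  0.767 ]
 [ 0.0001  0.767  -0.6416]
 [-1.      0.0004  0.0003]] 20.56060105753984 [-0.0066 -0.7419  0.328 ]
0.08117025218547336 139.73667358668027
[0.     0.0083 0.0005] 0.10297442586766545
[0.     0.0166 0.0018] 0.2059488517353309
[0.     0.0247 0.004 ] 0.30892327760299637
[0.     0.0325 0.007 ] 0.4118977034706618
[0.     0.0399 0.0108] 0.5148721293383273
```

step_arm:
  moves:
    - [[0, 0, 0], [0, 0, 0]]
    - [[0, 0, 0], [0, 0, 0]]
    - [[0, 0, 0], [0, 0, 0]]

```text
t: 2.58
tool_pos: [0.4887, 0.2476, 0.0616]
orientation: [[0.001, 0.642, 0.767], [0.0, 0.767, -0.642], [-1.0, 0.001, 0.001]]
force: [-0.7, -0.2, 3.6]
width: 0.002
```

step_arm:
  moves:
    - [[0, 0.0083, 0.0005], [0.103, 0, 0]]
    - [[0, 0.0166, 0.0018], [0.206, 0, 0]]
    - [[0, 0.0247, 0.004], [0.309, 0, 0]]
    - [[0, 0.0325, 0.007], [0.412, 0, 0]]
    - [[0, 0.0399, 0.0108], [0.515, 0, 0]]

```text
t: 3.2
tool_pos: [0.5222, 0.2706, 0.0616]
orientation: [[-0.0, 0.937, 0.348], [-0.001, 0.348, -0.937], [-1.0, -0.001, 0.001]]
force: [-1.1, -2.4, 4.9]
width: 0.005
```

step_arm:
  moves:
    - [[0, 0, 0], [0, 0, 0]]
    - [[0, 0, 0], [0, 0, 0]]
    - [[0, 0, 0], [0, 0, 0]]

```text
t: 3.58
tool_pos: [0.5231, 0.271, 0.0616]
orientation: [[0.003, 0.936, 0.352], [0.0, 0.352, -0.936], [-1.0, 0.002, 0.001]]
force: [1.9, -1.7, 4.5]
width: 0.005
```

Run:
```python
from m import *
s=arm.state(); p=s['tool_pos'];O=s['orientation']; print(s['t'],p,s['width']*94,s['force'],s['wrist_torque'])
r=p[:2]-[.5503,.1951]; print(np.hypot(*r),np.degrees(np.arctan2(r[1],r[0])),np.degrees(np.arctan2(O[1,1],O[0,1])))
```

```text
3.575 [0.5231 0.271  0.0616] 0.4538152598492654 [ 1.8728 -1.7429  4.4512] [-0.2566 -0.4668 -0.0055]
0.08063037951048753 109.71765030820804 20.582265343650654
```

The width reads 0, so the fingers closed on nothing. I need a look.

Run:
```python
from m import *
a=[]
for n,b in(('scene',(310,150,430,240)),('side',(220,210,340,300))):
    i,K,M=snap(n,n+'1'); x0,y0,x1,y1=b; a.append(cv2.resize(i[y0:y1,x0:x1],(400,300),interpolation=cv2.INTER_CUBIC))
w=cv2.resize(snap('wrist','w2')[0],(400,300))
cv2.imwrite('pics/c2.png',np.vstack([np.hstack(a),np.hstack([w,w])]))
```

```text
(no output)
```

View pics/c2.png

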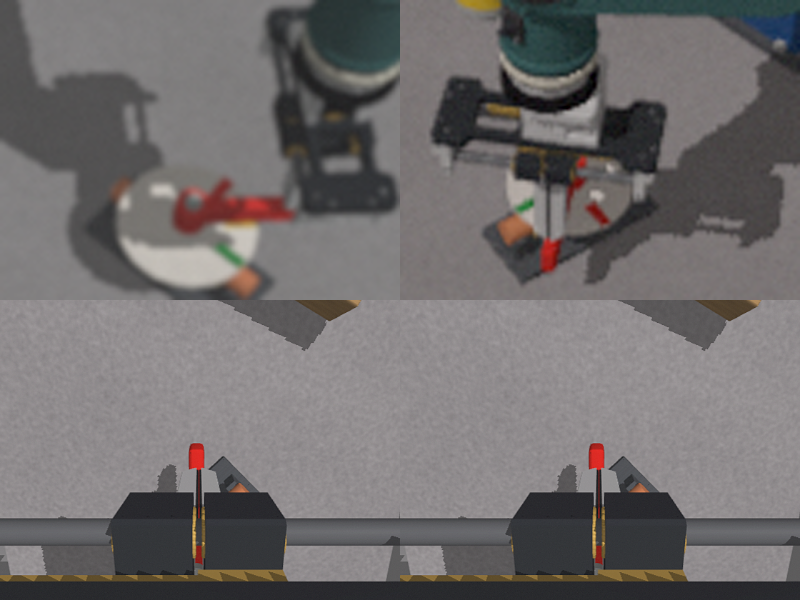

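The lever moved with the closed fingers and its tip is in line with them, so the width reading alone isn't a reliable sign of a hold. I'll release, rise and measure.

step_arm:
  moves:
    - [[0, 0, 0], [0, 0, 0]]
    - [[0, 0, 0], [0, 0, 0]]
    - [[0, 0, 0], [0, 0, 0]]
    - [[0, 0, 0], [0, 0, 0]]
  gripper: 0.2

```text
t: 4.22
tool_pos: [0.5229, 0.2712, 0.0615]
orientation: [[0.002, 0.936, 0.352], [0.0, 0.352, -0.936], [-1.0, 0.002, 0.0]]
force: [2.5, -1.3, 4.0]
width: 0.39
```

step_arm:
  moves:
    - [[-0.02, 0, 0], [0, 0, 0]]
    - [[-0.05, 0, 0], [0, 0, 0]]
    - [[-0.1, 0, 0], [0, 0, 0]]
    - [[-0.14, 0, 0], [0, 0, 0]]
    - [[-0.14, 0, 0], [0, 0, 0]]

```text
t: 4.85
tool_pos: [0.5226, 0.2721, 0.2038]
orientation: [[0.004, 0.936, 0.352], [0.003, 0.352, -0.936], [-1.0, 0.004, -0.001]]
force: [0.6, -0.5, 0.4]
width: 0.602
```

```bash
cat > lev.py <<'E'
from m import *
import sys
i,K,M=snap('wrist',sys.argv[1]); s=arm.state(); print(s['t'],s['tool_pos'],s['width'],s['force'])
p=blob(i,(0,170,90),(5,255,255),(0,0,560,300)); v=p[:,1]; f=[]
for lo in (v.min()+8,v.max()-30):
    q=p[(v>=lo)&(v<lo+10)].mean(0); f.append(plane(K,M,*q,.088)); 
d=f[0]-f[1]; e=f[0][:2]-[.5503,.1951]; print(f,np.degrees(np.arctan2(d[1],d[0])),np.degrees(np.arctan2(e[1],e[0])))
for nm,lo,hi in(('yel',(19,110,110),(33,255,255)),('green',(45,100,50),(85,255,255))):
    q=blob(i,lo,hi,(150,0,400,300)); print(nm,len(q),q.mean(0),plane(K,M,*q.mean(0),.057))
E
python3 lev.py w3
```

```text
4.9 [0.5216 0.2716 0.2009] 0.6036700058546424 [-0.3941 -0.8522 -0.6022]
[array([0.5044, 0.2793, 0.088 ]), array([0.5453, 0.2095, 0.088 ])] 120.3608076127571 118.57581156788028
yel 139 [277.3741 227.8129] [0.5364 0.2383 0.057 ]
green 191 [304.3298 240.6545] [0.5684 0.235  0.057 ]
```

View pics/w3.png

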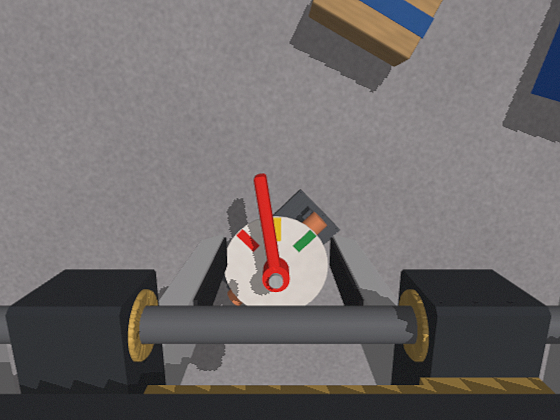

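The lever is only at about 119.5° (q≈35.5°, 0.62 rad), so the grip slipped. I'll take a closer look at how the fingers sat on it.

Run:
```python
from m import *
i,K,M=load('w2'); a=cv2.resize(i[180:400,180:380],(500,550),interpolation=cv2.INTER_CUBIC)
j,K3,M3=load('side1'); b=cv2.resize(j[225:305,235:300],(300,370),interpolation=cv2.INTER_CUBIC); 
o=np.zeros((550,800,3),np.uint8); o[:,:500]=a; o[:370,500:]=b; cv2.imwrite('pics/c3.png',o)
# where fingertips / lever tip project
print(proj(K,M,[.5231,.271,.0616]),proj(K,M,[.5231,.271,.09]))
p=blob(i,(0,170,60),(5,255,255),(200,150,360,240)); print(p.mean(0),p[:,1].min(),plane(K,M,p[p[:,1]<p[:,1].min()+3][:,0].mean(),p[:,1].min(),.088),plane(K,M,p[p[:,1]<p[:,1].min()+3][:,0].mean(),p[:,1].min(),.062))
```

```text
[276.7912 238.4232] [276.7355 254.9255]
[274.7504 218.6667] 201.0 [0.5118 0.2983 0.088 ] [0.5136 0.293  0.062 ]
```

View pics/c3.png

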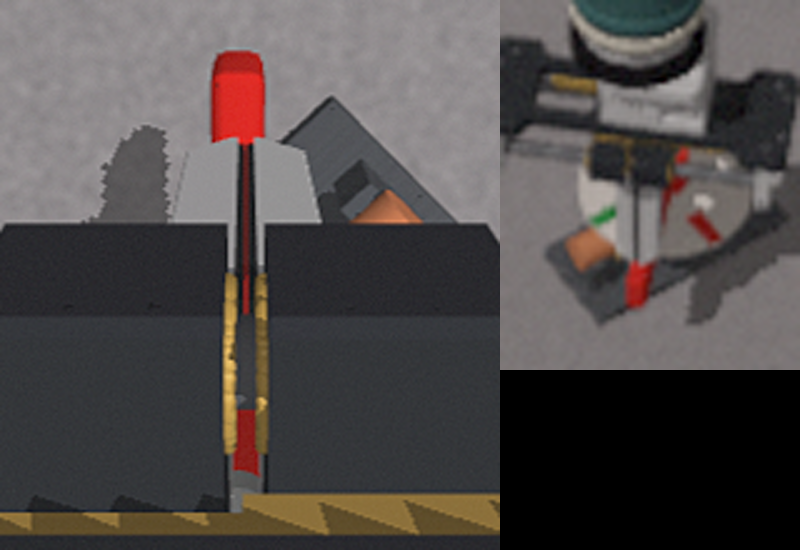

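Run:
```python
from m import *
def tip(tag,box,fr):
    i,K,M=load(tag); p=blob(i,(0,150,60),(5,255,255),box); c=p.mean(0); h=proj(K,M,[.5503,.1951,.08]); d=(c-h)/np.linalg.norm(c-h)
    t=(p-c)@d; q=c+d*t.max()+0*d; print(tag,q); return ray(K,M,*q)
a=tip('w1',(200,150,350,260),0); b=tip('scene0',(325,180,415,255),0); c=tip('side0',(235,240,310,305),0)
for r in([a,b],[a,c],[b,c],[a,b,c]): p,e=tri(r); print(p,e,np.hypot(*(p[:2]-[.5503,.1951])))
d=tip('w3',(200,150,350,260),0)
i,K,M=load('w3'); o,dd=d
for z in(.062,.075,.088): q=o+dd*(z-o[2])/dd[2]; print(z,q,np.hypot(*(q[:2]-[.5503,.1951])))
```

```text
w1 [269.1963 178.1857]
scene0 [398.6011 196.1726]
side0 [283.0884 288.9622]
[0.4682 0.2635 0.0716] [np.float64(0.0017988453280596256), np.float64(0.0017988453280595785)] 0.10683939916283186
[0.4685 0.2615 0.0679] [np.float64(0.0003794272586352911), np.float64(0.00037942725863520445)] 0.10533217058948942
[0.468  0.2646 0.0713] [np.float64(0.0007863460673457577), np.float64(0.000786346067345713)] 0.10777106414930901
[0.468  0.2635 0.071 ] [np.float64(0.0018411195184129586), np.float64(0.001786693368099923), np.float64(0.0002253653350921868)] 0.1070365141245186
w3 [259.2239 173.8081]
0.062 [0.4987 0.2863 0.062 ] 0.10478850902593333
0.075 [0.4987 0.2882 0.075 ] 0.10638464959871105
0.088 [0.4987 0.29   0.088 ] 0.10798826118343803
```

The tip triangulates to about z=0.07 m at 107 mm radius, so the lever is where the text says and the grip only slid it along. This time I'll straddle it deeper with a narrow gap, with no squeeze, and push it round.

step_arm:
  moves:
    - [[0.04, -0.012, 0.003], [-0.157, 0, 0]]
    - [[0.08, -0.012, 0.003], [-0.157, 0, 0]]
    - [[0.12, -0.012, 0.003], [-0.157, 0, 0]]
    - [[0.147, -0.012, 0.003], [-0.157, 0, 0]]
    - [[0.147, -0.012, 0.003], [-0.157, 0, 0]]

```text
t: 5.52
tool_pos: [0.5072, 0.2625, 0.0477]
orientation: [[-0.012, 0.87, 0.494], [-0.004, 0.494, -0.87], [-1.0, -0.012, -0.002]]
force: [-0.1, 0.1, -0.3]
width: 0.6
```

step_arm:
  moves:
    - [[0, 0, 0], [0, 0, 0]]
    - [[0, 0, 0], [0, 0, 0]]
    - [[0, 0, 0], [0, 0, 0]]
    - [[0, 0, 0], [0, 0, 0]]
    - [[0, 0, 0], [0, 0, 0]]
  gripper: -0.6

```text
t: 6.15
tool_pos: [0.5121, 0.2641, 0.0542]
orientation: [[0.001, 0.87, 0.493], [0.0, 0.493, -0.87], [-1.0, 0.001, 0.0]]
force: [0.4, 0.9, -0.0]
width: 0.202
```

Run:
```python
from m import *
s=arm.state(); p=s['tool_pos'];O=s['orientation']; print(s['t'],p,s['width']*94,s['force'])
r=p[:2]-[.5503,.1951]; print(np.hypot(*r),np.degrees(np.arctan2(r[1],r[0])),np.degrees(np.arctan2(O[1,1],O[0,1])))
for k in range(1,6):
    a=np.radians(-2.5*k); R=np.array([[np.cos(a),-np.sin(a)],[np.sin(a),np.cos(a)]]); d=np.r_[R@r-r,0]; print((O.T@d),-a)
```

```text
6.15 [0.5121 0.2641 0.0542] 19.029378509388483 [ 0.3679  0.8773 -0.0319]
0.07888947082336674 118.93912356789038 29.56258873354885
[0.     0.0034 0.0001] 0.04363323129985824
[0.     0.0069 0.0004] 0.08726646259971647
[0.     0.0103 0.0008] 0.1308996938995747
[0.     0.0137 0.0013] 0.17453292519943295
[0.     0.0171 0.0021] 0.2181661564992912
```

step_arm:
  moves:
    - [[0, 0, 0], [0, 0, 0]]
    - [[0, 0, 0], [0, 0, 0]]
    - [[0, 0, 0], [0, 0, 0]]
  gripper: -0.75
  squeeze: 5

```text
t: 6.52
tool_pos: [0.5114, 0.2638, 0.0539]
orientation: [[-0.001, 0.87, 0.493], [-0.001, 0.493, -0.87], [-1.0, -0.001, -0.0]]
force: [-1.9, -1.0, 1.3]
width: 0.13
```

step_arm:
  moves:
    - [[0, 0.0034, 0.0001], [0.044, 0, 0]]
    - [[0, 0.0069, 0.0004], [0.087, 0, 0]]
    - [[0, 0.0103, 0.0008], [0.131, 0, 0]]
    - [[0, 0.0137, 0.0013], [0.174, 0, 0]]
    - [[0, 0.0137, 0.0013], [0.174, 0, 0]]

```text
t: 7.15
tool_pos: [0.5246, 0.2696, 0.0539]
orientation: [[0.0, 0.942, 0.336], [-0.0, 0.336, -0.942], [-1.0, -0.0, 0.0]]
force: [-1.4, -1.5, 1.4]
width: 0.125
```

Run:
```python
from m import *
s=arm.state(); print(s['width']*94,s['force'],s['wrist_torque'],s['tool_pos'])
O=s['orientation'];r=s['tool_pos'][:2]-[.5503,.1951]; print(np.degrees(np.arctan2(r[1],r[0])),np.degrees(np.arctan2(O[1,1],O[0,1])))
i,K,M=snap('wrist','w4'); p=blob(i,(0,170,60),(5,255,255),(200,120,360,240)); h=np.array([.5503,.1951])
q=p[(p[:,1]>p[:,1].min()+5)&(p[:,1]<p[:,1].min()+20)].mean(0); a=plane(K,M,*q,.088); e=a[:2]-h; print(len(p),q,a,np.degrees(np.arctan2(e[1],e[0])))
```

```text
11.740563321513687 [-1.4062 -1.5348  1.4209] [-0.2482  0.2377 -0.1463] [0.5246 0.2696 0.0539]
109.02646431421205 19.615203776529285
826 [278.57 213.63] [0.5175 0.2931 0.088 ] 108.5205946449332
```

The width is now 11.7 mm, which is the lever's own width, and the lever is at about 109°. I'll release it, rise and check.

step_arm:
  moves:
    - [[0, 0, 0], [0, 0, 0]]
    - [[0, 0, 0], [0, 0, 0]]
    - [[0, 0, 0], [0, 0, 0]]
    - [[0, 0, 0], [0, 0, 0]]
  gripper: 0.2

```text
t: 7.7
tool_pos: [0.5246, 0.2698, 0.0539]
orientation: [[0.0, 0.942, 0.336], [0.0, 0.336, -0.942], [-1.0, 0.0, 0.0]]
force: [-0.1, -0.1, -0.3]
width: 0.52
```

step_arm:
  moves:
    - [[-0.02, 0, 0], [0, 0, 0]]
    - [[-0.05, 0, 0], [0, 0, 0]]
    - [[-0.1, 0, 0], [0, 0, 0]]
    - [[-0.15, 0, 0], [0, 0, 0]]
    - [[-0.15, 0, 0], [0, 0, 0]]

```text
t: 8.32
tool_pos: [0.5271, 0.2708, 0.2102]
orientation: [[0.011, 0.942, 0.336], [0.004, 0.336, -0.942], [-1.0, 0.012, -0.0]]
force: [-0.0, 0.4, -1.1]
width: 0.599
```

```bash
python3 lev.py w5
```

```text
8.375 [0.5258 0.2703 0.2067] 0.5987142869823036 [0.2227 0.0919 0.3371]
[array([0.52  , 0.2862, 0.088 ]), array([0.5456, 0.2095, 0.088 ])] 108.46389128789178 108.41139128786853
yel 42 [152.     295.6429] [0.4351 0.113  0.057 ]
green 184 [300.2283 235.7717] [0.5683 0.235  0.057 ]
```

Lever at 108.4° against yellow at about 110.5°, so q≈47°, which is good. On to the knob at (0.530, -0.278), with the jaws across the hinge direction.

step_arm:
  moves:
    - [[0, -0.018, 0.052], [0, 0, 0]]
    - [[0, -0.036, 0.104], [0, 0, 0]]
    - [[0, -0.054, 0.156], [0, 0, 0]]
    - [[0, -0.072, 0.207], [0, 0, 0]]
    - [[0, -0.09, 0.259], [0, 0, 0]]
  gripper: 1

```text
t: 9.0
tool_pos: [0.5253, -0.006, 0.2014]
orientation: [[-0.004, 0.942, 0.336], [0.0, 0.336, -0.942], [-1.0, -0.003, -0.002]]
force: [1.1, 0.0, -0.2]
width: 1.0
```

step_arm:
  moves:
    - [[0, -0.018, 0.052], [-0.18, 0, 0]]
    - [[0, -0.036, 0.104], [-0.36, 0, 0]]
    - [[0, -0.054, 0.156], [-0.54, 0, 0]]
    - [[0, -0.072, 0.207], [-0.72, 0, 0]]
    - [[0, -0.09, 0.259], [-0.9, 0, 0]]

```text
t: 9.62
tool_pos: [0.5276, -0.2799, 0.2012]
orientation: [[-0.003, 0.317, 0.948], [0.002, 0.948, -0.317], [-1.0, 0.001, -0.004]]
force: [0.1, -0.3, 0.1]
width: 1.0
```

step_arm:
  moves:
    - [[0, 0, 0], [-0.067, 0, 0]]
    - [[0, 0, 0], [-0.067, 0, 0]]
    - [[0, 0, 0], [-0.067, 0, 0]]

```text
t: 10.0
tool_pos: [0.5284, -0.2778, 0.2027]
orientation: [[-0.002, 0.259, 0.966], [0.001, 0.966, -0.259], [-1.0, 0.001, -0.002]]
force: [0.2, 0.0, 0.6]
width: 1.002
```

```bash
cat > kn.py <<'E'
from m import *
import sys
s=arm.state(); i,K,M=snap('wrist',sys.argv[1]); print(s['t'],s['tool_pos'],s['orientation'],s['width'],s['force'],s['joint_pos'])
p=blob(i,(5,150,120),(16,255,255),(150,150,410,300)); c=(p.min(0)+p.max(0))/2; print(len(p),c,plane(K,M,*c,.145))
R=[ray(K,M,*c)]
for n,q in(('scene0',(202.16,147.63)),('side0',(344.6,160.3))): R.append(ray(*load(n)[1:],*q))
print(tri(R))
E
python3 kn.py w6
```

```text
10.0 [ 0.5284 -0.2778  0.2027] [[-0.0016  0.259   0.9659]
 [ 0.0012  0.9659 -0.259 ]
 [-1.      0.0008 -0.0018]] 1.0020147165499416 [0.229  0.0261 0.5588] [ -33.1823   10.9549   69.1672    0.0092   99.9906 -108.1694]
716 [279.  215.5] [ 0.5301 -0.2759  0.145 ]
(array([ 0.5303, -0.2768,  0.1459]), [np.float64(0.0009955607751997925), np.float64(0.000896152548351012), np.float64(0.0007450967279929381)])
```

View pics/w6.png

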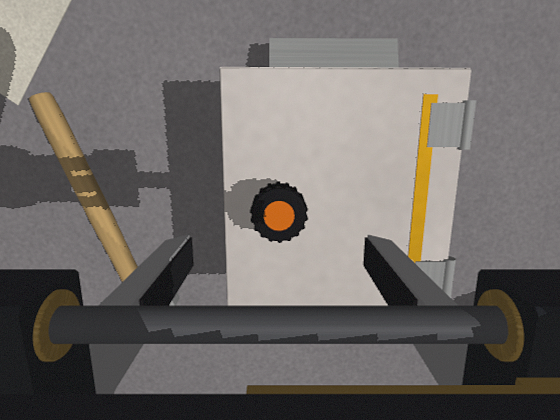

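The disc is at (279,216), centred between the fingers, and the cover's edges are parallel to the image, so the housing yaw is about -15°. The hinges are on the right. I'll descend and grip.

step_arm:
  moves:
    - [[0.03, 0.0015, 0.0015], [0, 0, 0]]
    - [[0.06, 0.0015, 0.0015], [0, 0, 0]]
    - [[0.08, 0.0015, 0.0015], [0, 0, 0]]
    - [[0.09, 0.0015, 0.0015], [0, 0, 0]]
    - [[0.09, 0.0015, 0.0015], [0, 0, 0]]

```text
t: 10.68
tool_pos: [0.5303, -0.2769, 0.1135]
orientation: [[-0.001, 0.258, 0.966], [0.001, 0.966, -0.258], [-1.0, 0.0, -0.001]]
force: [0.3, 0.3, -0.3]
width: 1.002
```

step_arm:
  moves:
    - [[0, 0, 0], [0, 0, 0]]
    - [[0, 0, 0], [0, 0, 0]]
    - [[0, 0, 0], [0, 0, 0]]
    - [[0, 0, 0], [0, 0, 0]]
    - [[0, 0, 0], [0, 0, 0]]
  gripper: -0.4
  squeeze: 25

```text
t: 11.3
tool_pos: [0.5305, -0.2776, 0.114]
orientation: [[0.0, 0.259, 0.966], [-0.0, 0.966, -0.259], [-1.0, -0.0, 0.0]]
force: [0.0, 0.2, -0.5]
width: 0.504
```

step_arm:
  moves:
    - [[0, 0, 0], [0, 0, 0]]
    - [[0, 0, 0], [0, 0, 0]]

```text
t: 11.55
tool_pos: [0.5305, -0.2778, 0.1139]
orientation: [[0.0, 0.259, 0.966], [-0.0, 0.966, -0.259], [-1.0, -0.0, 0.0]]
force: [-0.3, -0.8, 0.4]
width: 0.457
```

The width is 43 mm, so the knob is held. Tugging.

step_arm:
  moves:
    - [[-0.002, 0, 0], [0, 0, 0]]
    - [[-0.004, 0, 0], [0, 0, 0]]
    - [[-0.006, 0, 0], [0, 0, 0]]
    - [[-0.006, 0, 0], [0, 0, 0]]

```text
t: 12.05
tool_pos: [0.5304, -0.2771, 0.1187]
orientation: [[-0.001, 0.258, 0.966], [0.001, 0.966, -0.258], [-1.0, 0.001, -0.001]]
force: [3.6, 0.4, -9.5]
width: 0.453
```

step_arm:
  moves:
    - [[-0.002, 0, 0], [0, 0, 0]]
    - [[-0.004, 0, 0], [0, 0, 0]]
    - [[-0.004, 0, 0], [0, 0, 0]]

```text
t: 12.42
tool_pos: [0.5307, -0.2759, 0.1238]
orientation: [[0.0, 0.258, 0.966], [0.003, 0.966, -0.258], [-1.0, 0.003, -0.001]]
force: [3.2, 3.9, -9.7]
width: 0.45
```

Force 9.7 N, more than the 4–6 N a free cover needs, so either it is caught and slipping or it is free. I'll check where the disc sits in the wrist view.

```bash
cat > dk.py <<'E'
from m import *
import sys
s=arm.state(); i,K,M=snap('wrist',sys.argv[1]); print(s['t'],s['tool_pos'],s['width']*94,s['force'])
p=blob(i,(4,150,70),(17,255,255),(220,200,340,300)); print(len(p),p.min(0),p.max(0),p.mean(0))
for dz in(0,.004,.010): print(dz,proj(K,M,[.5305,-.2768,.1455+dz]), K[0,0]*.02/((M[:3,:3].T@(np.array([.5305,-.2768,.1455+dz])-M[:3,3]))[2]))
E
python3 dk.py w7
```

```text
12.425 [ 0.5307 -0.2759  0.1238] 42.32809463747332 [ 3.1971  3.8789 -9.6692]
1531 [257. 231.] [302. 273.] [279.4043 252.3893]
0 [273.897  248.5596] 35.64749357170452
0.004 [273.833  251.0526] 36.379165752960816
0.01 [273.7317 254.9901] 37.53477942375265
```

View pics/w7.png

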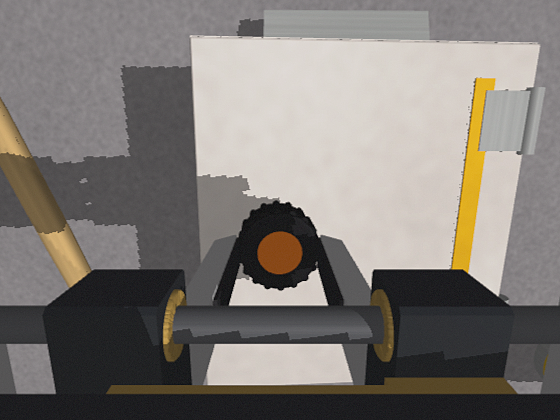

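The disc rose only about 5 mm while the tool rose 10 mm, which suggests caught and slipping. I'll settle back down, squeeze harder and tug again to be sure.

step_arm:
  moves:
    - [[0.004, 0, 0], [0, 0, 0]]
    - [[0.008, 0, 0], [0, 0, 0]]
    - [[0.011, 0, 0], [0, 0, 0]]
    - [[0.011, 0, 0], [0, 0, 0]]
  squeeze: 50

```text
t: 12.98
tool_pos: [0.5307, -0.2773, 0.1146]
orientation: [[0.002, 0.259, 0.966], [0.0, 0.966, -0.259], [-1.0, 0.001, 0.001]]
force: [-1.4, 4.2, 4.2]
width: 0.447
```

step_arm:
  moves:
    - [[-0.003, 0, 0], [0, 0, 0]]
    - [[-0.006, 0, 0], [0, 0, 0]]
    - [[-0.009, 0, 0], [0, 0, 0]]
    - [[-0.009, 0, 0], [0, 0, 0]]

```text
t: 13.48
tool_pos: [0.5306, -0.2766, 0.1203]
orientation: [[-0.001, 0.258, 0.966], [0.002, 0.966, -0.258], [-1.0, 0.001, -0.001]]
force: [2.2, 5.0, -5.8]
width: 0.444
```

```bash
python3 dk.py w8
```

```text
13.475 [ 0.5306 -0.2766  0.1203] 41.75494880008397 [ 2.2139  5.0294 -5.7519]
1536 [257. 231.] [301. 273.] [278.6556 252.3587]
0 [275.0482 250.5951] 36.29565033235333
0.004 [274.9959 253.1715] 37.05459993623834
0.01 [274.9132 257.2446] 38.254463116676625
```

The disc stayed fixed in the tool frame between the two heights, and 5.8 N fits a free cover. A bigger tug should settle it.

step_arm:
  moves:
    - [[-0.003, 0, 0], [0, 0, 0]]
    - [[-0.006, 0, 0], [0, 0, 0]]
    - [[-0.009, 0, 0], [0, 0, 0]]
    - [[-0.009, 0, 0], [0, 0, 0]]

```text
t: 14.02
tool_pos: [0.5307, -0.2756, 0.1264]
orientation: [[-0.003, 0.257, 0.966], [0.004, 0.966, -0.257], [-1.0, 0.003, -0.004]]
force: [6.8, 6.8, -13.4]
width: 0.447
```

```bash
python3 dk.py w9
python3 - <<'E'
from m import *
# cover front-edge line at top rows & sides in w7,w9
for t in('w6','w7','w8','w9'):
    i,K,M=load(t); h=cv2.cvtColor(i,cv2.COLOR_BGR2HSV); m=cv2.inRange(h,(0,0,165),(180,40,255)); y=110
    x=np.where(m[y,100:480]>0)[0]+100; r=np.where(m[:200,330]>0)[0]; r=r[r>20]; print(t,x.min(),plane(K,M,x.min(),y,.109))
E
```

```text
14.025 [ 0.5307 -0.2756  0.1264] 41.981515803072874 [  6.7813   6.8484 -13.3644]
1527 [258. 231.] [303. 273.] [280.3628 252.3785]
0 [273.4495 247.0567] 35.182613527322786
0.004 [273.3769 249.4651] 35.895665280876784
0.01 [273.2623 253.2664] 37.02113534241593
w6 222 [ 0.4391 -0.3006  0.109 ]
w7 194 [ 0.4439 -0.3045  0.109 ]
w8 195 [ 0.4443 -0.3039  0.109 ]
w9 194 [ 0.4436 -0.3049  0.109 ]
```

The disc moves with the tool (about 9 mm of rise, well past the 4 mm stop), so the cover is free and no knob turn is needed. I'll lift along the hinge arc, tilting with it.

step_arm:
  moves:
    - [[0, 0, 0], [0, 0, -0.07]]
    - [[-0.0092, 0.0015, 0], [0, 0, -0.13]]
    - [[-0.0198, 0.0039, 0], [0, 0, -0.2]]
    - [[-0.0198, 0.0039, 0], [0, 0, -0.2]]

```text
t: 14.58
tool_pos: [0.5322, -0.2712, 0.1495]
orientation: [[-0.052, 0.251, 0.967], [-0.19, 0.948, -0.256], [-0.98, -0.197, -0.001]]
force: [1.4, 5.3, -5.9]
width: 0.446
```

```bash
python3 dk.py w10; python3 -c "
from m import *
s=arm.state();print(s['orientation'],s['joint_pos'],s['wrist_torque'])"
```

```text
14.575 [ 0.5322 -0.2712  0.1495] 41.93248783403246 [ 1.4394  5.3272 -5.8555]
1536 [256. 231.] [301. 273.] [278.4668 252.278 ]
0 [267.6683 233.6764] 31.381206174956358
0.004 [266.2275 235.5548] 31.935629908093762
0.01 [263.9681 238.5001] 32.80499750411905
[[-0.0517  0.251   0.9666]
 [-0.1889  0.948  -0.2563]
 [-0.9806 -0.1959 -0.0016]] [ -25.4713   10.2375   76.8848  -11.1162   90.8409 -100.9913] [ 1.9362 -0.6542 -0.0122]
```

step_arm:
  moves:
    - [[-0.0108, 0.001, 0], [0, 0, -0.07]]
    - [[-0.0216, 0.0028, 0], [0, 0, -0.14]]
    - [[-0.0306, 0.0049, 0], [0, 0, -0.2]]
    - [[-0.0412, 0.008, 0], [0, 0, -0.27]]
    - [[-0.0497, 0.0112, 0], [0, 0, -0.33]]

```text
t: 15.25
tool_pos: [0.5378, -0.2506, 0.194]
orientation: [[-0.131, 0.22, 0.967], [-0.484, 0.836, -0.256], [-0.865, -0.502, -0.002]]
force: [2.4, 7.1, -8.2]
width: 0.446
```

step_arm:
  moves:
    - [[0, 0, 0], [0, 0, 0]]
    - [[0, 0, 0], [0, 0, 0]]
    - [[0, 0, 0], [0, 0, 0]]
    - [[0, 0, 0], [0, 0, 0]]

```text
t: 15.75
tool_pos: [0.5377, -0.2508, 0.1936]
orientation: [[-0.13, 0.221, 0.967], [-0.483, 0.837, -0.256], [-0.866, -0.5, -0.003]]
force: [1.7, 7.0, -7.2]
width: 0.445
```

```bash
python3 dk.py w11
python3 - <<'E'
from m import *
s=arm.state();O=s['orientation'];print(np.degrees(np.arctan2(-O[2,1],np.hypot(O[0,1],O[1,1]))),np.abs(s['joint_vel']).max())
# cover angle from disc: tool coords -> height
i,K,M=load('w11'); T=np.eye(4);T[:3,:3]=O;T[:3,3]=s['tool_pos']
r=[]
for n in('scene','side'):
    i,K,M=snap(n,n+'2'); r.append(cv2.resize(i[100:280,140:430] if n=='scene' else i[110:310,210:400],(400,400)))
    W=dict(scene=(325,180,415,255),side=(235,240,310,305))[n]; p=blob(i,(0,170,110),(5,255,255),W); d0=blob(load(n+'0')[0],(0,170,110),(5,255,255),W); print(n,p.mean(0),d0.mean(0))
cv2.imwrite('pics/c4.png',np.hstack(r))
E
```

```text
15.75 [ 0.5377 -0.2508  0.1936] 41.81678446169069 [ 1.7023  7.05   -7.2034]
1541 [256. 231.] [301. 273.] [278.3855 252.3108]
0 [276.6671 214.1279] 25.642196716030643
0.004 [274.0527 215.2209] 25.967676800940602
0.01 [270.0042 216.9136] 26.471690249090166
29.99647196347683 0.09343688748661588
scene [385.4305 212.6159] [384.0841 203.028 ]
side [266.6414 273.0414] [275.7978 272.0273]
```

View pics/c4.png

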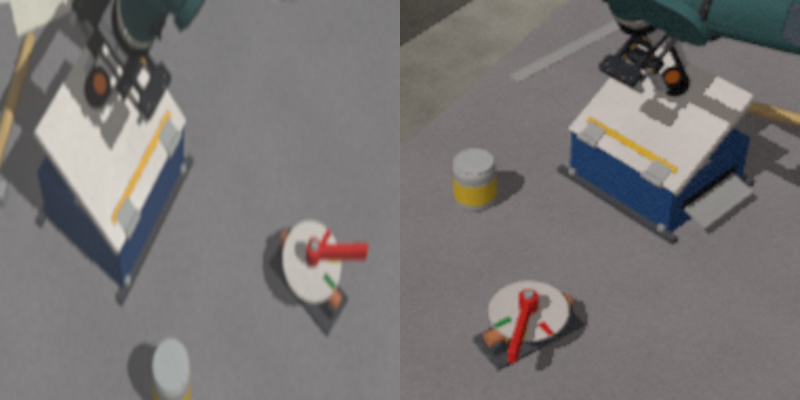

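The cover is up at about 30° with the fingers on the knob, the lever is over yellow, and the tin and carton are undisturbed. Handing in.

```bash
python3 -c "
from h import *
print(arm.close_job()); s=arm.state(); print(s['t'],s['tool_pos'],s['width'],s['force'])"
```

```text
the job is handed in; nothing more can be done
None
the job is handed in; nothing more can be done
```

The job is handed in at about 15.9 s of the 51 s allowed. The valve lever is half open, and the cover is up at about 30° with the fingers holding the knob.

- **Valve:** the first grip slipped. The fingers closed to nearly 0 mm, and the lever came to rest at about 35°. I gripped it again lower down, this time at 11.7 mm, which matches the lever's width. It finished at about 47°, within 2–3° of the yellow mark.
- **Tug:** the first pull was ambiguous, at 9.7 N. Two harder tugs showed the orange disc staying fixed in the tool's view while the tool rose by more than the 4 mm a caught cover allows. So the catch did not have hold, and I did not turn the knob. The second tug read 5.8 N, as expected for a free cover, but the third read 13.4 N. I put that down to the tool not yet tilting with the cover, and the force fell back to 5.9 N once it did.
- **Finish:** the tool's tilt is 30.0°, and its height puts the cover at about 0.55 rad. The grip opening is steady at 42 mm, 50 N squeeze was set, and the upward pull is about 7 N.
- **Bystanders:** the arm made no contact with the hammer, tin or carton. In the last pictures I looked at, the tin and the visible part of the hammer showed no movement. The carton was outside those crops, and I did not measure any of the three.

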